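Hold the turned bone spindle to the magnifier

TASK

Open the upright lathe chuck by swinging its crank one full turn anticlockwise as seen from above, up to its stop, so that the jaws run back, then lift the bone spindle out of it. For the colleague across the bench, hold the spindle in the air in front of the magnifier, foot end down: its bead on the middle axis of the lens, 12 cm from the glass on the robot's side, and the spindle leaning parallel to the tilted lens, so that it stands straight up in the colleague's view. Finish while holding it there, still gripped and steady, with the crank left at its stop and the magnifier's setting and all other things on the bench undisturbed.

Things in the scene. Friction and masses are not known exactly. Their poses are not given: they have to be found in the camera images.
- spindle: Turned bone spindle, cream, 105 mm long, standing in the jaws of the chuck at the start. Origin: centre of its underside; z runs up its axis; it is round, so its yaw means nothing. From the underside: foot of diameter 31 mm (0 to 7 mm), neck of 21 mm (7 to 18 mm), plain shaft of 26 mm, a rounded bead of 34 mm at 30 to 40 mm, then plain shaft of 26 mm up to the top. While clamped, the jaw lips close over the foot and it cannot be lifted. Weighs about 0.07 to 0.14 kg.
- bead (a point): Centre of the bead, on the spindle's axis, 35 mm above its underside; same axes as the spindle.
- chuck_seat (a point): Centre of the face of the blackened steel four-jaw chuck, on the chuck's upright axis, 66 mm above the bench; z up. The spindle's underside stands here. The chuck (100 mm diameter) stands on a grey pedestal of 120 mm diameter that is bolted down. The jaws reach up to 82 mm above the bench; the top of the clamped spindle is at 171 mm.
- scroll (a joint): Turn of the chuck's knurled scroll ring with its crank, rad: 0 clamped (as at the start), grows anticlockwise seen from above, stop at 6.35 (a full turn). All four jaws move out 8 mm per turn, and the spindle's foot comes free with 2 to 3 mm to spare all round at the full turn. Friction about 0.15 N m (1.5 N at the grip); it stays where it is left.
- crank_grip (a point): Point to take the crank by: on the axis of its upright turned wooden hand grip, 112 mm above the bench, 100 mm out from the chuck's axis. The grip is 18 mm in diameter, spans 65 to 132 mm above the bench and spins freely on its pin, so that a hand holding it need not turn. The steel crank bar below it lies 47 to 58 mm above the bench.
- lens (a joint): Tilt of the magnifier's lens in its fork, rad: 0 = lens upright, positive = top edge leaning towards the robot's side, the lens looking down towards it (0.35 to 0.65 at the start). It stays by friction and is to be left as set.
- lens_centre (a point): Centre of the round glass of the bench magnifier (glass 106 mm across, black rim 120 mm across and 14 mm thick, in a steel fork 156 mm wide over its knobs), 250 mm above the bench, on a round black base of 140 mm diameter. Axes turn with the lens: x is the lens's middle axis pointing to the far side (where the colleague looks in), y its tilt axis (level), z up along the plane of the glass.
- lens_focus (a point): The point in the air 120 mm in front of the middle of the glass, along the lens's middle axis on the robot's side; same axes as lens_centre. The bead belongs here, with the spindle's z along this z.
- collet: Bystander: spare brass collet, 33 mm wide, 41 mm tall, standing on the bench near the chuck's pedestal, about 95 mm from the chuck's axis, under the crank's path. Origin under its centre.
- tool_rest: Bystander: tool rest with red lacquered bar 150 mm wide on a dark foot of 110 x 56 mm, 90 mm tall. Origin under the middle of its foot.
- gouge: Bystander: carving gouge lying flat, 220 mm long along its x, 23 mm high, wooden handle to -x. Origin on its underside at the ferrule.
- caliper: Bystander: steel caliper lying flat, 165 mm long along its x, 8 mm high, in front of the magnifier. Origin on its underside.
- rough_blank: Bystander: rough square bone blank lying flat, 105 x 26 x 26 mm. Origin under its centre.
- wax_jar: Bystander: amber wax jar with metal lid, 60 mm wide, 62 mm tall. Origin under its centre.
- dust_brush: Bystander: bench brush lying flat, 200 mm long along its x, 20 mm high. Origin on its underside at mid-length.
There are look-alikes about, which are no part of the job. What is shaped like the spindle but turquoise is not meant. What is shaped like the part that bears chuck_seat but blue is not meant.

How it is judged (in metres and radians):
On the way, in this order (a step that is already met when the one before it is completed fails the run):
1. the crank has been swung a full turn anticlockwise, the jaws are back (value of joint scroll above 6 rad), for 0.1 s.
2. the spindle is gripped and lifted clear of the chuck (distance between spindle and chuck_seat above 0.05 m and contact force between spindle and the fingers above 0.5 N), for 0.1 s.
At the end, for the whole second after the job is handed in: Spindle gripped in the air, foot end down, bead within 18 mm of the lens focus, axis within 0.20 rad of the lens z, underside over 60 mm above the bench, held by the fingers (over 0.5 N), not touching the magnifier, still (under 0.02 m/s, 0.15 rad/s), crank left at its full turn (over 5.9 rad) (distance between bead and lens_focus below 0.018 m and angle between the z axis of spindle and the z axis of lens_focus, either way round below 0.2 rad and angle between spindle's own z axis and vertical below 1.2 rad and height (world z) of spindle above 0.06 m and contact force between spindle and the fingers above 0.5 N and contact force between spindle and magnifier below 0.1 N and linear speed of spindle below 0.02 m/s and angular speed of spindle below 0.15 rad/s and value of joint scroll above 5.9 rad); the arm keeps its last pose, push and grip.
It fails at once if the magnifier's lens is knocked out of its setting (its focus point moves over 12 mm) (distance of lens_focus from where it was at the start of the episode above 0.012 m).
It fails at once if another thing on the bench is disturbed (moved over 20 mm) (distance of any of collet, tool_rest, gouge, caliper, rough_blank, wax_jar, dust_brush from where it was at the start of the episode above 0.02 m).
It also fails if it takes over 64 s, if anything falls off the work surface, if the arm or the gripper's body presses on something with over 40 N, if the wrist force passes 120 N, or if a joint passes its speed limit or range.

ROBOT

A 6-joint arm with a two-finger parallel gripper is mounted at the origin on the work surface. World frame = base frame: x ahead of the robot, y to its left, z up, the work surface at z = 0. Lengths are in m, angles in degrees, forces in N, time in s.
With the tool pointing down it reaches from about 0.275 to 0.775 m from the base axis. Payload 14.6 kg.
Tool frame: the origin (TCP) lies at the very end of the fingers, on their centre line; the grasp point (between the pads) lies 19 mm behind it; y points along the fingers, x is the direction in which the jaws open and shut, and the axes are right-handed (so a half turn about y gives the same grasp; the last joint's range is limited). The gripper opens to 85 mm and grips with 20 to 120 N. Pads are 22 mm wide; open, the fingers measure 114 mm over their backs; the gripper's body (76 mm by 85 mm) begins 54 mm behind the grasp point. The pads swing forward as they close: fully open they stand 13 mm farther back than shut.
Start: joints at [60.029, 15.075, -2.767, 72.158, 0, 81.102], TCP at [0.189, 0.49, 0.231] pointing down, gripper open.
Joint ranges: [-151.79, 151.79], [-50.71, 97.33], [-67.44, 78.34], [-121.81, 120.89], [-77.56, 73.72], [-180, 180]. Speed limits (degrees/s): [108.29, 108.29, 147.25, 159.86, 180, 180].

INTERFACE

Orientations are given as [roll, pitch, yaw] about the fixed x, y, z axes, in that order (R = Rz(yaw) Ry(pitch) Rx(roll)).
In Python, from station import monitor, capture, workorder gives the robot as it stands.
- The arm moves only by the tool move_arm, never from a script. Its arguments are lists of equal length, an entry for each row: "offset": the shift along the world's x, y, z each as a share of 2 cm, from -1 to 1, a list of three; "rot": the turn, a rotation vector about the world's x, y, z each as a share of 180 degrees, from -1 to 1, a list of three. A call has 1 to 20 rows; each row shifts and turns the commanded pose from where the row before left it; what a row does not reach is not made up. A row lasts 1/8 s, in which the tool goes at most 62.5 mm and 10.7 degrees, less where a joint would pass 70% of its speed; a pose out of reach is approached as far as the arm can. A call with a number of a shift or a turn outside -1 to 1 is refused whole. A call with a gripper value outside its range is refused whole. "jaw" is the opening, from 0 (shut) to 1 (fully open), set as the call begins (left out, the last holds). The fingers move at their own pace and stop on an object; "newtons" is the grip in N (left out, the last holds). Time passes only in rows, so rows that do not move let the fingers close. It gives the time, the measured TCP pose, the force and the opening at its end, in the units of the state.
- monitor.get_obs(): the state, without advancing time (a new reading comes with each control period).
- capture(name): name is "side" or "top"; returns a dict with "color" (384x512x3 uint8, red, green, blue), "intrinsics" (3x3 intrinsics, pixels), "extrinsics" (4x4, takes a point from camera to world coordinates). Camera axes: x right, y down, z forward; pixel columns grow to the right and rows downward; lengths in m; the calibration is good to about 2 mm. A picture is of the moment at which its call begins. There is no depth.
- workorder.hand_in(): hands the job in, once; it reports no verdict.
The state is a dict: "clock": time; "q": joint angles; "qvel": joint speeds; "tau": joint torques, N m; "eef_pos": TCP position; "tool_rot": TCP orientation; "ft_force": force on the tool from outside, world axes, zero at the start; "wrist_torque": the same for the moment, N m; "width": finger opening in m.
Only numpy, scipy, OpenCV 4.12 (cv2) and the standard library are available. Lean on these libraries where they do the work, as an engineer would, in place of code of your own. Each camera call takes 0.05 s, during which the arm holds its last target.

## Working session

There is one attempt and no reset: what is moved stays moved. The work goes in short steps, Python scripts to look and compute and a tool call to move; the robot and the scene stay as the last step left them, time stands still between calls to the robot, and variables do not carry over. Pictures are saved under pics/ and viewed, and the job is handed in when it is done.

Besides the shell and the picture viewer there is one more tool, called after "Request:" by a JSON object that holds its "method" and its "body". move_arm: Moves the arm, as the interface text tells. Its arguments: {"type":"object","properties":{"offset":{"type":"array","items":{"type":"array","items":{"type":"number"}}},"rot":{"type":"array","items":{"type":"array","items":{"type":"number"}}},"jaw":{"type":"number"},"newtons":{"type":"number"}},"required":["offset","rot"]}

```bash
mkdir -p pics; ls; python3 - <<'E'
from station import monitor,capture
import cv2,numpy as np
for n in("side","top"):
    c=capture(n);cv2.imwrite(f"pics/{n}0.png",cv2.cvtColor(c["color"],cv2.COLOR_RGB2BGR))
    print(n,np.round(c["intrinsics"],1).tolist(),np.round(c["extrinsics"],4).tolist())
print(monitor.get_obs())
E
```

```text
pics
side [[458.0, 0.0, 254.6], [0.0, 458.0, 195.9], [0.0, 0.0, 1.0]] [[0.9936, -0.0909, 0.0668, 0.4349], [-0.1118, -0.715, 0.6901, -0.7386], [-0.015, -0.6932, -0.7206, 1.013], [0.0, 0.0, 0.0, 1.0]]
top [[390.0, 0.0, 259.9], [0.0, 390.0, 185.9], [0.0, 0.0, 1.0]] [[-0.0198, -0.9855, 0.1683, 0.3524], [-0.9998, 0.021, 0.0054, 0.0799], [-0.0089, -0.1682, -0.9857, 1.2405], [0.0, 0.0, 0.0, 1.0]]
{'clock': 0.1, 'q': array([ 6.00301566e+01,  1.50961909e+01, -2.79812797e+00,  7.21575245e+01,
       -9.50902618e-05,  8.11018000e+01]), 'qvel': array([ 0.05042294, -0.1344487 ,  0.07684103, -0.046612  ,  0.03342652,
       -0.01062925]), 'tau': array([ 1.97194509e-03, -6.38576317e+01,  3.85066295e+01,  9.97023453e-03,
       -1.62672331e-04,  5.32400620e-06]), 'eef_pos': array([0.18864936, 0.48969507, 0.2308851 ]), 'tool_rot': array([-8.99920748e+01,  5.12342028e-02,  6.89283602e+01]), 'ft_force': array([0.77075908, 0.11554226, 0.29677473]), 'wrist_torque': array([ 0.00285684, -0.02881491,  0.00165978]), 'width': 0.08535588257461675}
```

View pics/side0.png

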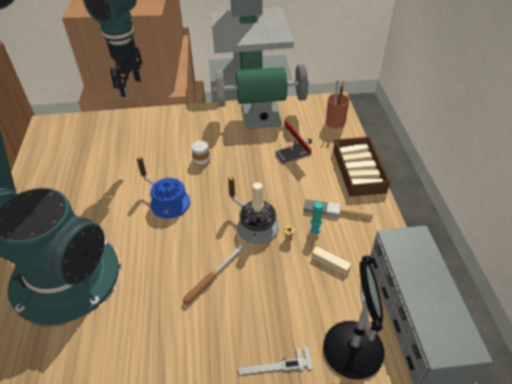

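View pics/top0.png

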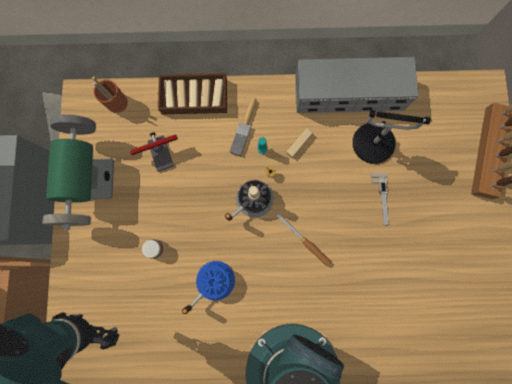

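```bash
python3 - <<'E'
import cv2,numpy as np
s=cv2.imread("pics/side0.png");t=cv2.imread("pics/top0.png")
def crop(im,x,y,w,h,k,n): cv2.imwrite(n,cv2.resize(im[y:y+h,x:x+w],None,fx=k,fy=k,interpolation=cv2.INTER_CUBIC))
a=cv2.resize(s[170:260,215:315],(400*1,360),interpolation=cv2.INTER_CUBIC)
b=cv2.resize(t[150:240,205:305],(400,360),interpolation=cv2.INTER_CUBIC)
cv2.imwrite("pics/c_chuck.png",np.hstack([a,b]))
a=cv2.resize(s[245:384,310:410],(400,556),interpolation=cv2.INTER_CUBIC)
b=cv2.resize(t[90:229,340:440],(400,556),interpolation=cv2.INTER_CUBIC)
cv2.imwrite("pics/c_mag.png",np.hstack([a,b]))
E
```

```text
(no output)
```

View pics/c_chuck.png

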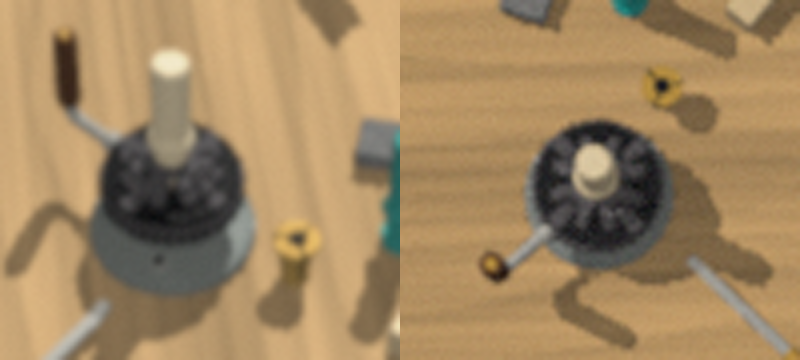

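View pics/c_mag.png

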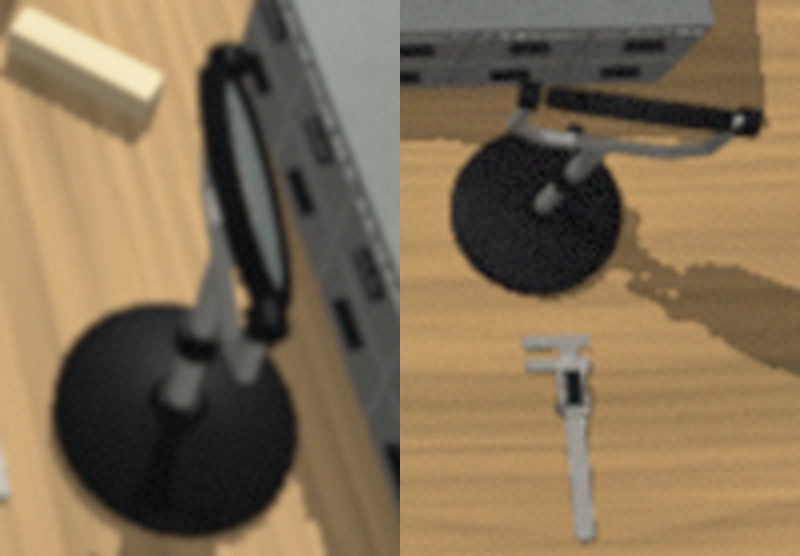

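```bash
cat > h.py <<'E'
import numpy as np,cv2
from station import capture
def cam(n):
    c=capture(n);return c
def ray(c,u,v):
    K,E=c["intrinsics"],c["extrinsics"]
    d=E[:3,:3]@np.linalg.solve(K,[u,v,1.]);return E[:3,3],d/np.linalg.norm(d)
def onz(c,u,v,z):
    o,d=ray(c,u,v);return o+d*(z-o[2])/d[2]
def tri(c1,p1,c2,p2):
    o1,d1=ray(c1,*p1);o2,d2=ray(c2,*p2)
    s=np.linalg.lstsq(np.c_[d1,-d2],o2-o1,rcond=None)[0]
    a,b=o1+d1*s[0],o2+d2*s[1];return (a+b)/2,np.linalg.norm(a-b)
def proj(c,p):
    E=c["extrinsics"];q=c["intrinsics"]@(E[:3,:3].T@(np.asarray(p)-E[:3,3]));return q[:2]/q[2]
E
python3 - <<'E'
from h import *
s,t=cam("side"),cam("top")
C=lambda x,y,x0,y0,k=4:(x0+(x+.5)/k-.5,y0+(y+.5)/k-.5)
# spindle top centre
st=C(171,65,215,170);tt=C(595-400,160,205,150)
print("top",tri(s,st,t,tt),onz(s,*st,.171),onz(t,*tt,.171))
sg=C(64,35,215,170);tg=C(489-400,266,205,150)
print("grip",tri(s,sg,t,tg),onz(s,*sg,.132),onz(t,*tg,.132))
print("collet",onz(s,*C(298,238,215,170),.041),onz(t,*C(662-400,87,205,150),.041))
for nm,a,b in(("knobL",(238,62),(530,95)),("knobR",(266,322),(745,121))):
    p=C(*a,310,245);q=C(b[0]-400,b[1],340,90)
    print(nm,tri(s,p,t,q),onz(s,*p,.25),onz(t,*q,.25))
print("turq",onz(t,262,146,.1),onz(s,317,204,.1))
print("base",onz(t,374,143.5,.01),onz(s,354,350,.01))
E
```

```text
top (array([0.52474985, 0.10407748, 0.16980206]), np.float64(0.0009724201813055085)) [0.52413553 0.10277523 0.171     ] [0.52504823 0.10407935 0.171     ]
grip (array([0.45738314, 0.1819349 , 0.13045673]), np.float64(0.0014457809987353115)) [0.45806201 0.18045104 0.132     ] [0.456514   0.18173547 0.132     ]
collet [0.60495052 0.05426041 0.041     ] [0.60293588 0.05344664 0.041     ]
knobL (array([ 0.71346316, -0.21685646,  0.24919505]), np.float64(0.004965114856205155)) [ 0.71581219 -0.21684253  0.25      ] [ 0.71053237 -0.21634638  0.25      ]
knobR (array([ 0.68898831, -0.35737253,  0.24838179]), np.float64(0.0016050853412888676)) [ 0.68760705 -0.35831378  0.25      ] [ 0.68928562 -0.35676455  0.25      ]
turq [0.66934765 0.07737416 0.1       ] [0.68401712 0.08401687 0.1       ]
base [ 0.69463043 -0.28721842  0.01      ] [ 0.69879811 -0.29300156  0.01      ]
```

```bash
python3 - <<'E'
import cv2,numpy as np
s=cv2.imread("pics/side0.png");t=cv2.imread("pics/top0.png")
a=cv2.resize(s[255:330,350:390],None,fx=8,fy=8,interpolation=cv2.INTER_CUBIC)
b=cv2.resize(t[100:150,365:435],None,fx=6,fy=6,interpolation=cv2.INTER_CUBIC)
o=np.zeros((600,760,3),np.uint8);o[:,:320]=a;o[:300,330:750]=b
cv2.imwrite("pics/z1.png",o)
E
```

```text
(no output)
```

View pics/z1.png

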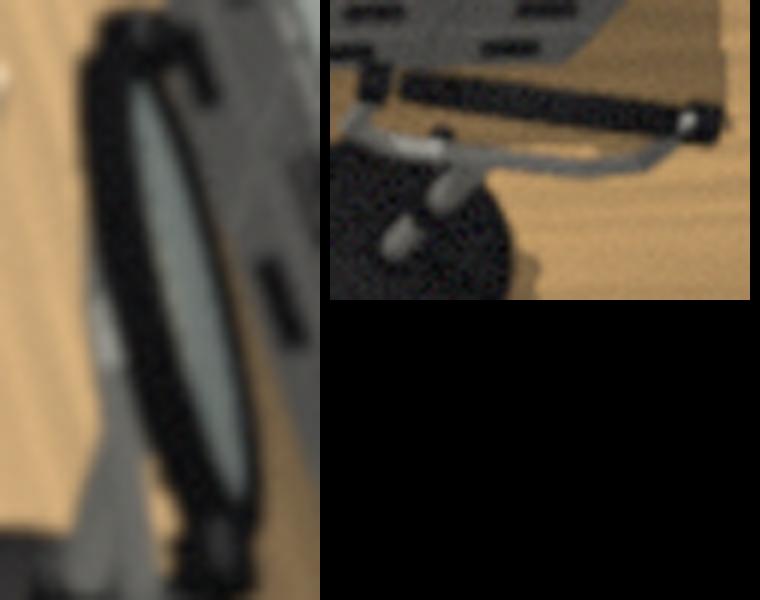

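```bash
cat > lens.py <<'E'
from h import *
from scipy.optimize import least_squares
s,t=cam("side"),cam("top")
Z=lambda P,x0,y0,k:[(x0+(x+.5)/k-.5,y0+(y+.5)/k-.5) for x,y in P]
L=Z([(84,80),(90,150),(98,240),(113,330),(138,420),(160,475)],350,255,8)
R=Z([(192,120),(217,200),(240,300),(254,400),(259,470)],350,255,8)
# top bar edges: (upper edge, lower edge)
TU=Z([(425-330,73),(500-330,80),(600-330,92),(670-330,101)],365,100,6)
TL=Z([(425-330,100),(500-330,110),(600-330,124),(660-330,134)],365,100,6)
def frame(p,t):
    x=np.array([np.cos(t)*np.cos(p),np.cos(t)*np.sin(p),np.sin(t)]);y=np.array([-np.sin(p),np.cos(p),0]);return x,y,np.cross(x,y)
def rad(c,uv,cen,x,off):
    o,d=ray(c,*uv);q=cen+x*off;h=o+d*np.dot(q-o,x)/np.dot(d,x);return np.linalg.norm(h-q)
kn=[(np.array([.7115,-.2165]),),(np.array([.6885,-.357]),)]
def res(v,ret=False):
    cen=np.array([v[0],v[1],.25]);x,y,z=frame(v[2],v[3])
    r=[(rad(s,p,cen,x,-.007)-.06) for p in L]+[(rad(s,p,cen,x,.007)-.06) for p in R]
    r=list(np.array(r)*.3)
    k=[cen+y*.072,cen-y*.072]
    r+=list((k[0][:2]-kn[0][0]))+list((k[1][:2]-kn[1][0]))
    return np.array(r)*1000
for t0 in(.3,.4,.5,.6):
    f=least_squares(res,[.7,-.287,-.165,t0]);print(np.round(f.x,4),round(f.cost,2),np.round(f.fun,1))
v=f.x
for tt in(.35,.4,.45,.5,.55):
    f=least_squares(lambda w:res([w[0],w[1],w[2],tt]),[.7,-.287,-.165]);print(tt,np.round(f.x,4),round(f.cost,2))
cen=np.array([v[0],v[1],.25])
for tt in (.35,.4,.45,.5,.55):
    x,y,z=frame(v[2],tt)
    P=[proj(t,cen+a*x+b*z) for a in(-.007,.007) for b in(-.06,.06)]
    Q=[proj(t,cen+a*x+b*z) for a in(.007,) for b in(-.053,.053)]
    print(tt,np.round(P,1).tolist())
print(TU,TL)
E
python3 lens.py
```

```text
[ 0.7001 -0.2866 -0.1827  0.3842] 8.65 [-0.3 -1.5  0.2  1.4  0.2 -1.3 -0.6  0.8  1.1 -0.9 -1.7  1.7  0.7 -1.5
 -0.4]
[ 0.7001 -0.2866 -0.1827  0.3842] 8.65 [-0.3 -1.5  0.2  1.4  0.2 -1.3 -0.6  0.8  1.1 -0.9 -1.7  1.7  0.7 -1.5
 -0.4]
[ 0.7001 -0.2866 -0.1827  0.3842] 8.65 [-0.3 -1.5  0.2  1.4  0.2 -1.3 -0.6  0.8  1.1 -0.9 -1.7  1.7  0.7 -1.5
 -0.4]
[ 0.7001 -0.2866 -0.1827  0.3842] 8.65 [-0.3 -1.5  0.2  1.4  0.2 -1.3 -0.6  0.8  1.1 -0.9 -1.7  1.7  0.7 -1.5
 -0.4]
0.35 [ 0.7003 -0.2869 -0.2111] 57.26
0.4 [ 0.7    -0.2865 -0.173 ] 14.63
0.45 [ 0.6999 -0.2863 -0.1476] 70.21
0.5 [ 0.6999 -0.2863 -0.1279] 132.19
0.55 [ 0.7    -0.2863 -0.116 ] 185.62
0.35 [[392.3, 119.0], [405.2, 119.4], [393.3, 114.0], [406.4, 113.8]]
0.4 [[392.5, 118.0], [404.9, 120.6], [393.6, 112.9], [406.2, 115.0]]
0.45 [[392.7, 116.9], [404.6, 121.8], [393.9, 111.9], [406.0, 116.2]]
0.5 [[392.9, 115.8], [404.2, 122.9], [394.2, 110.8], [405.7, 117.4]]
0.55 [[393.2, 114.7], [403.9, 124.1], [394.5, 109.8], [405.4, 118.6]]
[(380.4166666666667, 111.75), (392.9166666666667, 112.91666666666667), (409.5833333333333, 114.91666666666667), (421.25, 116.41666666666667)] [(380.4166666666667, 116.25), (392.9166666666667, 117.91666666666667), (409.5833333333333, 120.25), (419.5833333333333, 121.91666666666667)]
```

Request:
{"method": "move_arm", "body": {"offset": [[0.84,-0.965,-0.1],[0.84,-0.965,-0.1],[0.84,-0.965,-0.1],[0.84,-0.965,-0.1],[0.84,-0.965,-0.1],[0.84,-0.965,-0.1],[0.84,-0.965,-0.1],[0.84,-0.965,-0.1],[0.84,-0.965,-0.1],[0.84,-0.965,-0.1],[0.84,-0.965,-0.1],[0.84,-0.965,-0.1],[0.84,-0.965,-0.1],[0.84,-0.965,-0.1],[0.84,-0.965,-0.1],[0.84,-0.965,-0.1],[0,0,0],[0,0,0]], "rot": [[0,0,0.004],[0,0,0.004],[0,0,0.004],[0,0,0.004],[0,0,0.004],[0,0,0.004],[0,0,0.004],[0,0,0.004],[0,0,0.004],[0,0,0.004],[0,0,0.004],[0,0,0.004],[0,0,0.004],[0,0,0.004],[0,0,0.004],[0,0,0.002],[0,0,0],[0,0,0]], "jaw": 1}}

```text
clock: 2.55
eef_pos: [0.4572, 0.1813, 0.1993]
tool_rot: [-90.0, -0.0, 80.1]
ft_force: [-0.6, -0.0, 0.3]
width: 0.0854
```

Request:
{"method": "move_arm", "body": {"offset": [[0,0,-0.66],[0,0,-0.66],[0,0,-0.66],[0,0,-0.66],[0,0,-0.66],[0,0,-0.66],[0,0,-0.66],[0,0,-0.66],[0,0,0],[0,0,0]], "rot": [[0,0,0],[0,0,0],[0,0,0],[0,0,0],[0,0,0],[0,0,0],[0,0,0],[0,0,0],[0,0,0],[0,0,0]]}}

```text
clock: 3.8
eef_pos: [0.4578, 0.1811, 0.0939]
tool_rot: [-90.0, -0.0, 80.1]
ft_force: [0.2, -0.5, -0.3]
width: 0.0854
```

```bash
cat > look.py <<'E'
import sys,cv2,numpy as np
from h import *
from station import monitor
n,sx,sy,tx,ty=sys.argv[1],*map(int,sys.argv[2:6])
o=[]
for c,x,y in(("side",sx,sy),("top",tx,ty)):
    im=cv2.cvtColor(cam(c)["color"],cv2.COLOR_RGB2BGR);cv2.imwrite(f"pics/{n}_{c}.png",im)
    o.append(cv2.resize(im[y:y+110,x:x+100],None,fx=4,fy=4,interpolation=cv2.INTER_CUBIC))
cv2.imwrite(f"pics/{n}.png",np.hstack(o));b=monitor.get_obs()
print({k:np.round(b[k],3) for k in("clock","q","eef_pos","ft_force","width")})
E
python3 look.py l1 205 150 195 145
```

```text
{'clock': np.float64(3.9), 'q': array([ 1.2094e+01,  1.6850e+01, -2.2864e+01,  5.0239e+01, -1.0000e-03,
        2.2006e+01]), 'eef_pos': array([0.458, 0.181, 0.094]), 'ft_force': array([-0.535, -0.107,  0.05 ]), 'width': np.float64(0.085)}
```

View pics/l1.png

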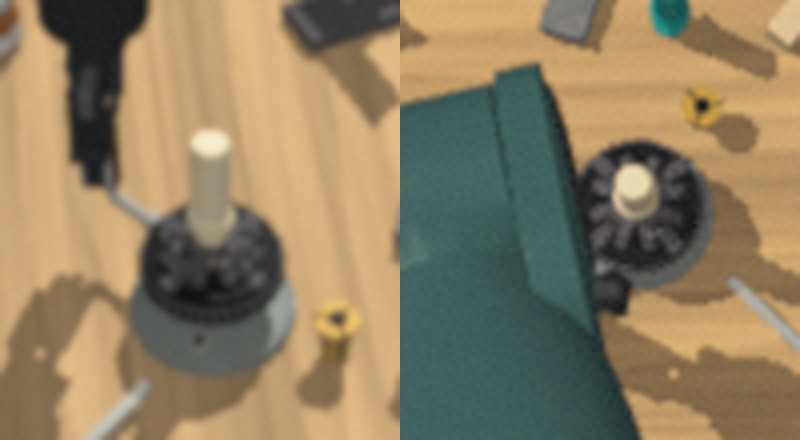

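Request:
{"method": "move_arm", "body": {"offset": [[0,0,0],[0,0,0],[0,0,0],[0,0,0],[0,0,0],[0,0,0]], "rot": [[0,0,0],[0,0,0],[0,0,0],[0,0,0],[0,0,0],[0,0,0]], "jaw": 0, "newtons": 40}}

```text
clock: 4.65
eef_pos: [0.4574, 0.1801, 0.0939]
tool_rot: [-90.0, 0.1, 80.1]
ft_force: [-2.2, -9.3, 6.9]
width: 0.0173
```

```bash
python3 - <<'E'
import numpy as np
c=np.array([.525,.104]);g=np.array([.4575,.181]);r=.1
a0=np.degrees(np.arctan2(*(g-c)[::-1]));print(a0,np.linalg.norm(g-c))
N=50
a=np.radians(a0+np.linspace(0,366,N+1));p=c+r*np.c_[np.cos(a),np.sin(a)]
print(np.round(np.diff(p,axis=0)/.02,2).tolist())
E
```

```text
131.23856252298467 0.10239750973534464
[[-0.45, -0.45], [-0.39, -0.5], [-0.32, -0.55], [-0.25, -0.59], [-0.17, -0.61], [-0.09, -0.63], [-0.01, -0.64], [0.07, -0.63], [0.15, -0.62], [0.23, -0.6], [0.3, -0.56], [0.37, -0.52], [0.43, -0.47], [0.49, -0.41], [0.54, -0.34], [0.58, -0.27], [0.61, -0.2], [0.63, -0.12], [0.64, -0.04], [0.64, 0.04], [0.63, 0.13], [0.6, 0.2], [0.57, 0.28], [0.53, 0.35], [0.48, 0.42], [0.43, 0.47], [0.36, 0.52], [0.29, 0.57], [0.22, 0.6], [0.14, 0.62], [0.06, 0.64], [-0.02, 0.64], [-0.1, 0.63], [-0.18, 0.61], [-0.26, 0.58], [-0.33, 0.55], [-0.4, 0.5], [-0.46, 0.45], [-0.51, 0.38], [-0.55, 0.32], [-0.59, 0.24], [-0.62, 0.17], [-0.63, 0.09], [-0.64, 0.0], [-0.63, -0.08], [-0.62, -0.16], [-0.59, -0.24], [-0.56, -0.31], [-0.51, -0.38], [-0.46, -0.44]]
```

Request:
{"method": "move_arm", "body": {"offset": [[-0.45,-0.45,0],[-0.39,-0.5,0],[-0.32,-0.55,0],[-0.25,-0.59,0],[-0.17,-0.61,0],[-0.09,-0.63,0],[-0.01,-0.64,0],[0.07,-0.63,0],[0.15,-0.62,0],[0.23,-0.6,0]], "rot": [[0,0,0],[0,0,0],[0,0,0],[0,0,0],[0,0,0],[0,0,0],[0,0,0],[0,0,0],[0,0,0],[0,0,0]]}}

```text
clock: 5.9
eef_pos: [0.4314, 0.0639, 0.0938]
tool_rot: [-89.9, 0.0, 80.1]
ft_force: [-5.3, -0.5, 14.5]
width: 0.0167
```

Request:
{"method": "move_arm", "body": {"offset": [[0.3,-0.56,0.03],[0.37,-0.52,0.03],[0.43,-0.47,0],[0.49,-0.41,0],[0.54,-0.34,0],[0.58,-0.27,0],[0.61,-0.2,0],[0.63,-0.12,0],[0.64,-0.04,0],[0.64,0.04,0]], "rot": [[0,0,0],[0,0,0],[0,0,0],[0,0,0],[0,0,0],[0,0,0],[0,0,0],[0,0,0],[0,0,0],[0,0,0]]}}

```text
clock: 7.15
eef_pos: [0.5371, 0.0054, 0.0942]
tool_rot: [-89.9, 0.1, 80.0]
ft_force: [-1.3, -5.5, -5.3]
width: 0.0175
```

Request:
{"method": "move_arm", "body": {"offset": [[0.63,0.13,0],[0.6,0.2,0],[0.57,0.28,0],[0.53,0.35,0],[0.48,0.42,0],[0.43,0.47,0],[0.36,0.52,0],[0.29,0.57,0],[0.22,0.6,0],[0.14,0.62,0]], "rot": [[0,0,0],[0,0,0],[0,0,0],[0,0,0],[0,0,0],[0,0,0],[0,0,0],[0,0,0],[0,0,0],[0,0,0]]}}

```text
clock: 8.4
eef_pos: [0.622, 0.0911, 0.0944]
tool_rot: [-89.9, 0.0, 80.1]
ft_force: [-3.3, -2.0, -15.5]
width: 0.0173
```

```bash
python3 look.py l2 225 130 215 125
```

```text
{'clock': np.float64(8.5), 'q': array([ 9.5000e-01,  2.9000e+01, -2.3410e+00,  5.8739e+01,  5.6000e-02,
        1.0777e+01]), 'eef_pos': array([0.622, 0.092, 0.094]), 'ft_force': array([ -1.46 ,   1.145, -17.411]), 'width': np.float64(0.017)}
```

View pics/l2.png

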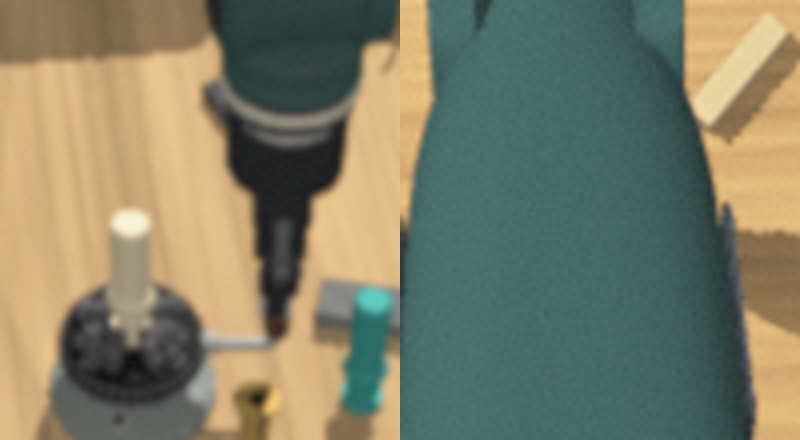

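Request:
{"method": "move_arm", "body": {"offset": [[0.06,0.64,-0.03],[-0.02,0.64,-0.03],[-0.1,0.63,0],[-0.18,0.61,0],[-0.26,0.58,0],[-0.33,0.55,0],[-0.4,0.5,0],[-0.46,0.45,0],[-0.51,0.38,0],[-0.55,0.32,0]], "rot": [[0,0,0],[0,0,0],[0,0,0],[0,0,0],[0,0,0],[0,0,0],[0,0,0],[0,0,0],[0,0,0],[0,0,0]]}}

```text
clock: 9.75
eef_pos: [0.5666, 0.1948, 0.0941]
tool_rot: [-90.0, 0.2, 80.0]
ft_force: [-6.8, -18.1, -4.7]
width: 0.0168
```

Request:
{"method": "move_arm", "body": {"offset": [[-0.59,0.24,0],[-0.62,0.17,0],[-0.63,0.09,0],[-0.64,0,0],[-0.63,-0.08,0],[-0.62,-0.16,0]], "rot": [[0,0,0],[0,0,0],[0,0,0],[0,0,0],[0,0,0],[0,0,0]]}}

```text
clock: 10.5
eef_pos: [0.4937, 0.2002, 0.0943]
tool_rot: [-90.2, 0.1, 80.0]
ft_force: [5.1, -12.3, -14.2]
width: 0.0169
```

Request:
{"method": "move_arm", "body": {"offset": [[-0.59,-0.26,-0.02],[-0.56,-0.33,-0.02],[-0.51,-0.4,0],[-0.4,-0.4,0],[0,0,0]], "rot": [[0,0,0],[0,0,0],[0,0,0],[0,0,0],[0,0,0]]}}

```text
clock: 11.12
eef_pos: [0.4523, 0.1747, 0.0941]
tool_rot: [-90.1, -0.3, 80.1]
ft_force: [-0.9, 12.5, 6.7]
width: 0.0168
```

```bash
python3 look.py l3 205 150 195 145; python3 -c "
import numpy as np
print(np.degrees(np.arctan2(.1801-.104,.4574-.525)))"
```

```text
{'clock': np.float64(11.225), 'q': array([ 11.372,  16.093, -24.022,  49.706,   0.192,  21.246]), 'eef_pos': array([0.452, 0.175, 0.094]), 'ft_force': array([-1.946, 11.477,  7.962]), 'width': np.float64(0.017)}
131.6148411959227
```

View pics/l3.png

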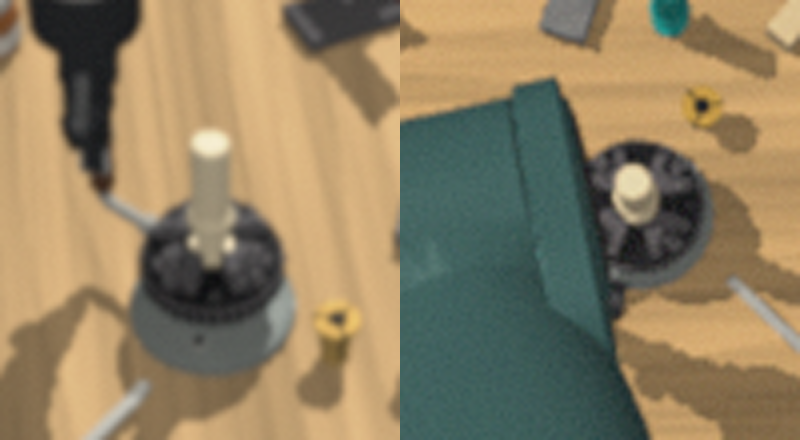

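Request:
{"method": "move_arm", "body": {"offset": [[0,0,0],[0,0,0],[0,0,0],[0,0,0],[0,0,0.5],[0,0,0.9],[0,0,0.9],[0,0,0.9],[0,0,0.9],[0,0,0.9],[0,0,0.9],[0,0,0]], "rot": [[0,0,0],[0,0,0],[0,0,0],[0,0,0],[0,0,0],[0,0,0],[0,0,0],[0,0,0],[0,0,0],[0,0,0],[0,0,0],[0,0,0]], "jaw": 1}}

```text
clock: 12.72
eef_pos: [0.4524, 0.1736, 0.2122]
tool_rot: [-90.1, -0.0, 80.1]
ft_force: [-0.0, 0.1, -0.4]
width: 0.0855
```

```bash
python3 look.py l4 205 130 195 145
```

```text
{'clock': np.float64(12.825), 'q': array([ 1.1350e+01,  1.1493e+01, -1.0906e+01,  6.7605e+01, -1.0000e-03,
        2.1262e+01]), 'eef_pos': array([0.452, 0.173, 0.211]), 'ft_force': array([-0.467, -0.579,  0.333]), 'width': np.float64(0.085)}
```

View pics/l4.png

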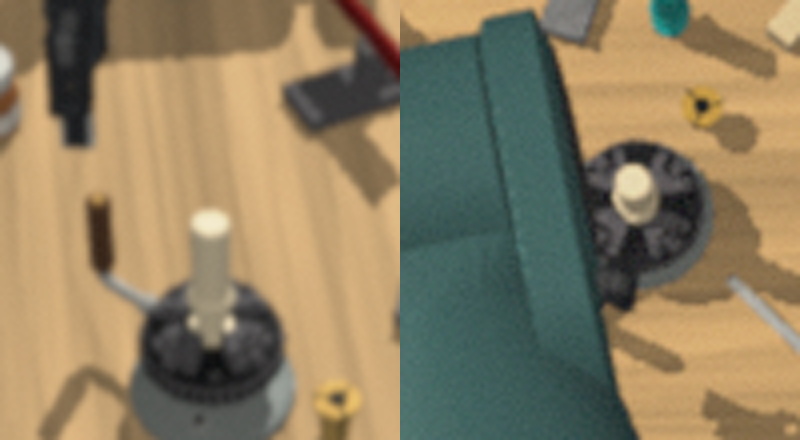

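Request:
{"method": "move_arm", "body": {"offset": [[0.605,-0.58,0],[0.605,-0.58,0],[0.605,-0.58,0],[0.605,-0.58,0],[0.605,-0.58,0],[0.605,-0.58,0],[0,0,0],[0,0,0],[0,0,-0.2],[0,0,-0.5],[0,0,-0.6],[0,0,-0.6],[0,0,-0.6],[0,0,-0.6],[0,0,-0.6],[0,0,-0.5],[0,0,-0.25],[0,0,0]], "rot": [[0,0,0],[0,0,0],[0,0,0],[0,0,0],[0,0,0],[0,0,0],[0,0,0],[0,0,0],[0,0,0],[0,0,0],[0,0,0],[0,0,0],[0,0,0],[0,0,0],[0,0,0],[0,0,0],[0,0,0],[0,0,0]]}}

```text
clock: 15.08
eef_pos: [0.5243, 0.1039, 0.1217]
tool_rot: [-90.0, 0.0, 80.1]
ft_force: [-0.6, -0.2, 0.1]
width: 0.0856
```

```bash
python3 look.py l5 205 130 195 145
```

```text
{'clock': np.float64(15.175), 'q': array([ 2.4700e+00,  1.9277e+01, -1.4184e+01,  5.6515e+01, -1.0000e-03,
        1.2383e+01]), 'eef_pos': array([0.525, 0.104, 0.122]), 'ft_force': array([ 0.47 , -0.794, -0.078]), 'width': np.float64(0.085)}
```

View pics/l5.png

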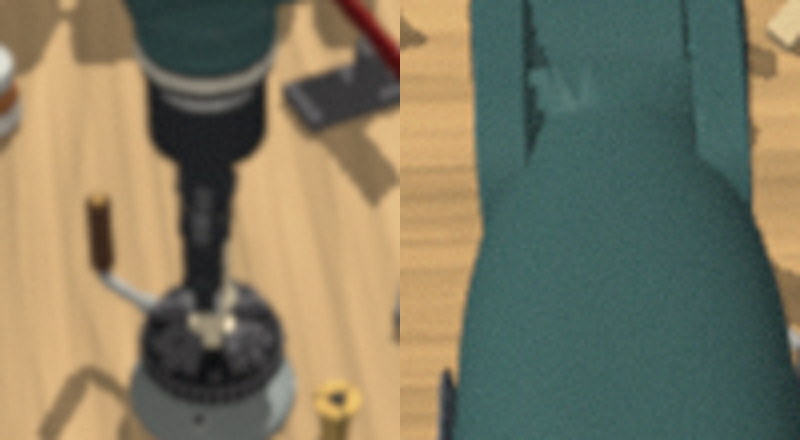

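Request:
{"method": "move_arm", "body": {"offset": [[0,0,0],[0,0,0],[0,0,0],[0,0,0],[0,0,0],[0,0,0]], "rot": [[0,0,0],[0,0,0],[0,0,0],[0,0,0],[0,0,0],[0,0,0]], "jaw": 0, "newtons": 50}}

```text
clock: 15.92
eef_pos: [0.5246, 0.1039, 0.1221]
tool_rot: [-90.0, -0.0, 80.1]
ft_force: [0.2, -0.0, 5.6]
width: 0.0249
```

Gripped (25 mm). Lift gently.

Request:
{"method": "move_arm", "body": {"offset": [[0,0,0.1],[0,0,0.2],[0,0,0.4],[0,0,0.4],[0,0,0.6],[0,0,0.8],[0,0,0.8],[0,0,0.9],[0,0,0.9],[0,0,0.6],[0,0,0.3],[0,0,0]], "rot": [[0,0,0],[0,0,0],[0,0,0],[0,0,0],[0,0,0],[0,0,0],[0,0,0],[0,0,0],[0,0,0],[0,0,0],[0,0,0],[0,0,0]]}}

```text
clock: 17.42
eef_pos: [0.5244, 0.1039, 0.242]
tool_rot: [-90.0, -0.0, 80.1]
ft_force: [-0.2, -0.1, -0.2]
width: 0.0253
```

```bash
python3 look.py l6 205 110 195 145
```

```text
{'clock': np.float64(17.525), 'q': array([ 2.4710e+00,  1.5875e+01, -5.6000e-02,  7.4113e+01,  0.0000e+00,
        1.2382e+01]), 'eef_pos': array([0.524, 0.104, 0.241]), 'ft_force': array([ 0.065, -0.877, -0.149]), 'width': np.float64(0.025)}
```

View pics/l6.png

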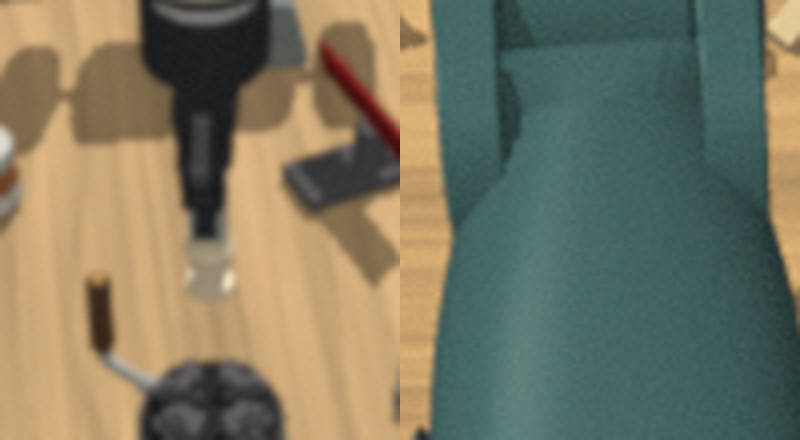

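Request:
{"method": "move_arm", "body": {"offset": [[0,-0.3,0],[0,-0.6,0],[0,-0.9,0],[0,-1,0],[0,-1,0],[0,-1,0],[0,-1,0],[0,-1,0],[0,-1,0],[0,-1,0],[0.1,-1,0],[0.2,-1,0],[0.2,-1,0],[0.2,-1,0],[0.2,-1,0],[0.2,-1,0],[0.2,-0.9,0],[0.2,-0.7,0],[0.2,-0.5,0],[0.2,-0.3,0]], "rot": [[0,0,0],[0,0,0],[0,0,0],[0,0,0],[-0.0014,-0.0079,0],[-0.0014,-0.0079,0],[-0.0014,-0.0079,0],[-0.0014,-0.0079,0],[-0.0014,-0.0079,0],[-0.0014,-0.0079,0],[-0.0014,-0.0079,0],[-0.0014,-0.0079,0],[-0.0014,-0.0079,0],[-0.0014,-0.0079,0],[-0.0014,-0.0079,0],[-0.0014,-0.0079,0],[-0.0014,-0.0079,0],[-0.0014,-0.0079,0],[-0.0014,-0.0079,0],[0,0,0]]}}

```text
clock: 20.02
eef_pos: [0.5623, -0.2405, 0.2418]
tool_rot: [-111.7, 0.0, 80.1]
ft_force: [0.0, 0.1, -0.7]
width: 0.0249
```

```bash
sed -i 's/110,x:x+100/135,x:x+100/' look.py; python3 look.py l7 290 245 330 90; python3 - <<'E'
from station import monitor
import numpy as np
from scipy.spatial.transform import Rotation as R
o=monitor.get_obs();print(np.round(R.from_euler('xyz',o['tool_rot'],degrees=True).as_matrix(),3))
E
```

```text
{'clock': np.float64(20.125), 'q': array([-34.984,   9.447, -13.106,  47.649,   8.948, -23.497]), 'eef_pos': array([ 0.563, -0.24 ,  0.242]), 'ft_force': array([ 0.181,  0.268, -1.014]), 'width': np.float64(0.025)}
[[ 0.172  0.363 -0.916]
 [ 0.985 -0.064  0.16 ]
 [-0.001 -0.929 -0.369]]
```

View pics/l7.png

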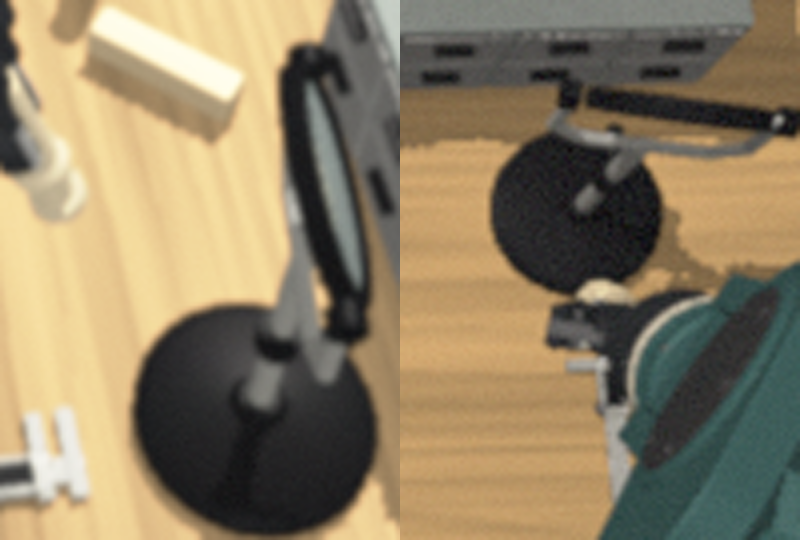

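Request:
{"method": "move_arm", "body": {"offset": [[0.15,-0.2,-0.13],[0.25,-0.3,-0.2],[0.25,-0.35,-0.25],[0.2,-0.25,-0.17],[0.1,-0.15,-0.08],[0,0,0],[0,0,0]], "rot": [[0,0,0],[0,0,0],[0,0,0],[0,0,0],[0,0,0],[0,0,0],[0,0,0]]}}

```text
clock: 21.0
eef_pos: [0.5813, -0.265, 0.2254]
tool_rot: [-111.7, 0.1, 80.1]
ft_force: [-0.2, 0.5, -1.4]
width: 0.0246
```

```bash
sed -i 's/sx,sy,tx,ty=/sx,sy,tx,ty=/' look.py; python3 look.py l8 270 245 330 90
python3 - <<'E'
import cv2,numpy as np
from h import *
s,t=cam("side"),cam("top")
a=cv2.resize(s["color"][265:325,285:335,::-1],None,fx=8,fy=8,interpolation=cv2.INTER_CUBIC)
b=cv2.resize(t["color"][130:190,350:400,::-1],None,fx=8,fy=8,interpolation=cv2.INTER_CUBIC)
f=np.array([.590,-.267,.2055]);z=np.array([-.365,.0646,.9287])
for nm,p in(("under",f-.035*z),("bead",f),("tcp",f+.021*z),("top",f+.07*z)):
    print(nm,np.round(proj(s,p),1),np.round(proj(t,p),1))
cv2.imwrite("pics/z8.png",np.hstack([a,b]))
E
```

```text
{'clock': np.float64(21.1), 'q': array([-36.001,  12.558, -11.624,  46.15 ,   9.299, -24.483]), 'eef_pos': array([ 0.581, -0.265,  0.225]), 'ft_force': array([ 0.016,  0.658, -1.469]), 'width': np.float64(0.025)}
under [316.4 308.6] [386.1 159.3]
bead [311.2 299.9] [389.3 161.1]
tcp [308.  294.5] [391.4 162.2]
top [300.1 281.2] [396.5 165. ]
```

View pics/l8.png

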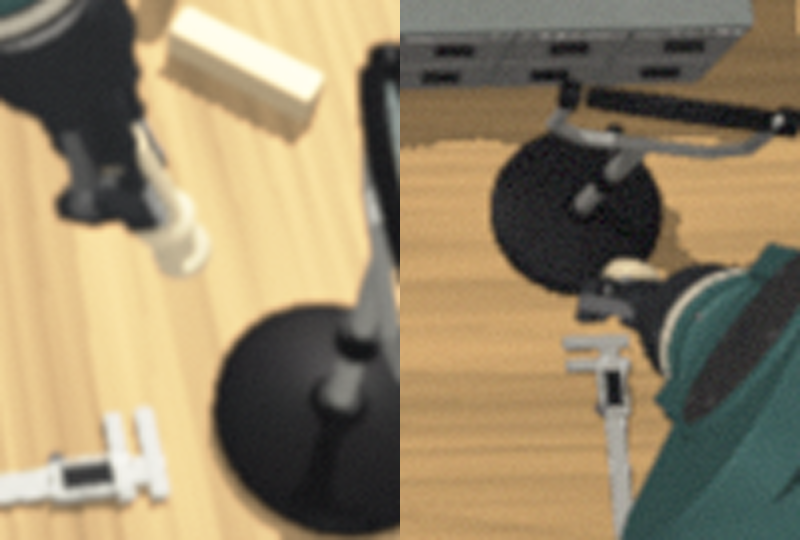

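View pics/z8.png

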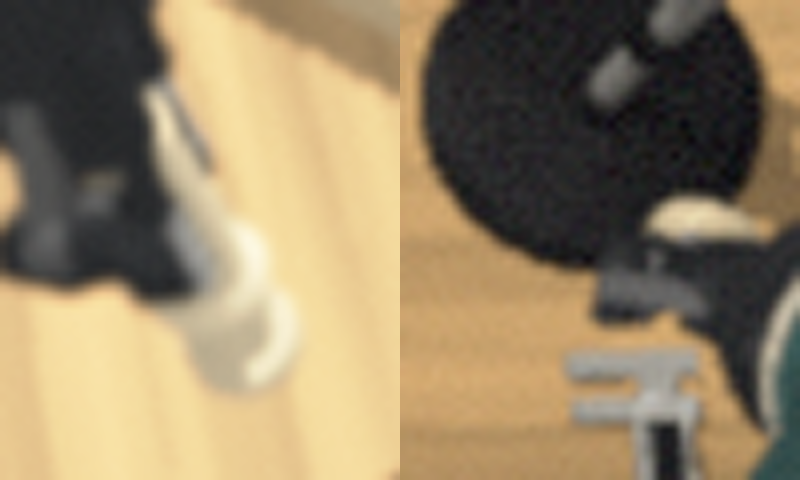

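```bash
python3 - <<'E'
import cv2,numpy as np
a=cv2.imread("pics/side0.png");b=cv2.imread("pics/l8_side.png")
cv2.imwrite("pics/cmp.png",cv2.resize(np.vstack([b[:,150:]]),None,fx=1.5,fy=1.5,interpolation=cv2.INTER_CUBIC))
E
```

```text
(no output)
```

View pics/cmp.png

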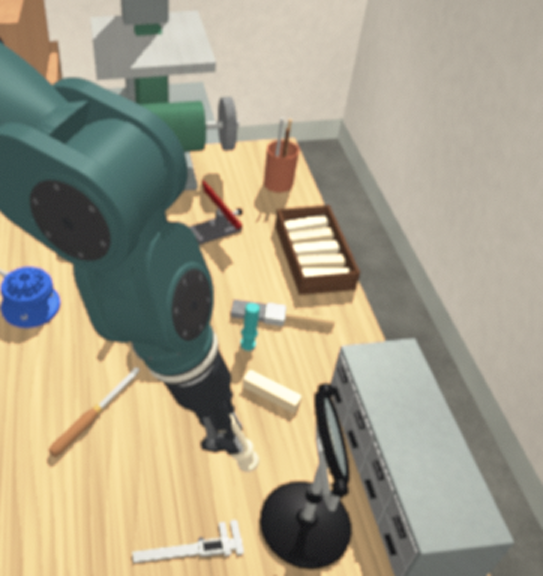

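Request:
{"method": "move_arm", "body": {"offset": [[0,0,0],[0,0,0],[0,0,0],[0,0,0]], "rot": [[0,0,0],[0,0,0],[0,0,0],[0,0,0]]}}

```text
clock: 21.7
eef_pos: [0.5814, -0.2651, 0.2253]
tool_rot: [-111.7, 0.1, 80.1]
ft_force: [-0.1, 0.2, -1.3]
width: 0.0249
```

```bash
python3 -c "
from station import monitor,workorder
import numpy as np
o=monitor.get_obs();print(o['eef_pos'],o['width'],abs(o['qvel']).max(),o['ft_force']);print(workorder.hand_in())"
```

```text
[ 0.58138094 -0.26511011  0.22529321] 0.024891807706670033 0.15554078235382454 [-0.13307124  0.18379161 -1.30211372]
the job is handed in; nothing more can be done
None
```

I swung the crank one full turn to its stop, lifted the spindle out, and handed the job in after about 22 s while holding the spindle in front of the magnifier. No verdict was reported.

- **Crank:** the hand went through about 364° and met resistance at the end, which fits the stop. The pictures showed the jaws back, with the crank left where I released it. The arm hid the crank in the last side picture, so the last clear view of it was just after the lift.
- **Lens:** I measured the centre at about (0.700, −0.287, 0.250) m, tilt about 0.38 rad and yaw about −10°. A tilt error of 0.05 rad would move the focus point about 6 mm.
- **Spindle:** the bead was aimed at (0.590, −0.267, 0.206) m, foot end down and leaning with the lens.
- **Last checks:**
  - The grip held at 25 mm wide and the arm was still.
  - In the side view the bead sat within about 1 pixel (about 2 mm) of its expected place.
  - The top view, partly hidden, suggested about 3 mm the other way along x. I left the position alone because both are well inside 18 mm.
- **Surroundings:** in the last side picture the lens and most of the bystanders looked unmoved. The arm hid the collet and the wax jar there; the collet looked in place before the grasp.

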